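Put the recipe card away in its box

ROBOT

A 7-joint arm with a two-finger parallel gripper is mounted at the origin on a cart in front of the work surface, level with it; the furniture and walls round the work are solid. World frame = base frame: x ahead of the robot, y to its left, z up, the work surface at z = 0. Lengths are in m, angles in rad, forces in N, time in s.
With the tool pointing down it reaches from about 0.4 to 0.875 m from the base axis. Payload 19.3 kg.
Tool frame: the origin (TCP) lies between the finger pads; the fingertips stand 17 mm ahead of it and the grasp point (between the pads) lies 2 mm behind it; z points along the fingers, y is the line along which they close (so a half turn about z gives the same grasp; the last joint's range is limited). The gripper opens to 85 mm and grips with 20 to 120 N. Pads are 22 mm wide; open, the fingers measure 114 mm over their backs; the gripper's body (76 mm by 85 mm) begins 54 mm behind the grasp point. The pads swing forward as they close: fully open they stand 13 mm farther back than shut.
Start: joints at [-1.233, 0.521, -0.036, 1.599, 0.021, 1.021, -0.113], TCP at [0.248, 0.574, 0.248] pointing down, gripper open.
Joint ranges: [-2.91, 2.91], [-0.3, 2.13], [-1.5, 1.42], [0.17, 2.43], [-1.26, 4.41], [0.16, 1.93], [-2.52, 2.52]. Speed limits (rad/s): [1.89, 1.89, 2.39, 2.39, 3.01, 3.01, 3.01].

INTERFACE

Orientations are given as [roll, pitch, yaw] about the fixed x, y, z axes, in that order (R = Rz(yaw) Ry(pitch) Rx(roll)).
In Python, from workcell import bot gives the robot as it stands.
- The arm moves only by the shell command python3 -m inch 'ROWS' [FORCE]. ROWS is JSON, a list of rows, each a list of 7 numbers: the shift along the tool's x, y, z in units of 200 mm (1.0 is 200 mm), then the turn, a rotation vector about the tool's x, y, z in units of 90 degrees (1.0 is 90 degrees), then the opening, from 0 (shut) to 1 (fully open). In form: [[x, y, z, rx, ry, rz, grip], ...]. A call has 1 to 20 rows; each row is the pose to reach, as a shift and turn from the pose commanded when the call began, along the tool's axes at that moment; what a row does not reach only later rows make up. A row lasts 1/8 s, in which the tool goes at most 62.5 mm and 10.7 degrees, less where a joint would pass 70% of its speed; a pose out of reach is approached as far as the arm can. A call with a number of a shift or a turn outside -1 to 1 is refused whole. A call with a gripper value outside its range is refused whole. The fingers move at their own pace and stop on an object; FORCE is the grip in N (left out, the last holds). Time passes only in rows, so rows that repeat a pose let the fingers close. It gives the time, the measured TCP pose, the force, the opening and the grip force at its end, in the units of the state.
- bot.observe(): the state, without advancing time (a new reading comes with each control period).
- bot.grab_frame(name): name is "scene" or "top"; returns a dict with "img" (420x560x3 uint8, red, green, blue), "z_map" (420x560 float32, m along the optical axis (not along the pixel's ray), 0 where there is no reading), "vfov" (degrees; the focal length in pixels is half the picture's height over the tangent of half this angle, whatever the lens; pixels are square), "cx", "cy" (the principal point, pixels), "rvec" (rotation vector, rad) and "tvec" (3), from world to camera coordinates, as OpenCV has them. Camera axes: x right, y down, z forward; pixel columns grow to the right and rows downward; lengths in m; the calibration is good to about 2 mm. A picture is of the moment at which its call begins.
- bot.job_done(): hands the job in; it is judged then, once.
The state is a dict: "clock": time; "qpos": joint angles; "qd": joint speeds; "joint_efforts": joint torques, N m; "position": TCP position; "tool_rot": TCP orientation; "force": force on the tool from outside, world axes, zero at the start; "moment": the same for the moment, N m; "grip_width": finger opening in m; "finger_force": force on a finger pad.
Only numpy, scipy, OpenCV 4.12 (cv2) and the standard library are available. Lean on these libraries where they do the work, as an engineer would, in place of code of your own. Each camera call takes 0.05 s, during which the arm holds its last target. There are 200 camera calls.

TASK

Put the plywood recipe card away: lift it out of the wooden stand, slide it upright all the way down into the narrow pocket inside the open recipe box, then lower the box's hinged lid until it is fully closed over it. Leave the other things on the worktop where they stand.

Things in the scene. Friction and masses are not known exactly. Their poses are not given: they have to be found in the camera images.
- recipe_card: Flat recipe card of light plywood with a sheet of paper on both faces: 8 thick (its x), 90 wide (its y), 52 high, with a central tab 44 wide on its upper edge that reaches 70 above the bottom. 60 g. Origin at the middle of its bottom edge, z up, x normal to the faces. Front and back are alike. It starts standing upright in the slot of the stand.
- card_tab (a point): Middle of the card's tab, 60 above its bottom edge: where to grip it, across the 8 mm thickness (card x).
- card_stand: Dark wooden stand, fixed to the worktop: 56 (x) x 120 (y) x 27 high, with a slot 13 wide along its y, open above and at both ends, slot floor 8 above the worktop. Origin at the centre of its underside. The card stands on the slot floor, so its tab top is 78 above the worktop.
- recipe_box: Grey sheet-metal box with a hinged lid, fixed: 112 (x) x 126 (y), walls 75 high, 2 thick. Origin at the centre of its underside, x from front wall to hinged rear wall (on the robot's left). In it a steel pocket, open above: slot 11 wide (x) x 95 long (y) with its middle at box x = -16, walls 44 high, flared lips up to 48. Behind it stand filed cards.
- pocket_floor (a point): Middle of the pocket's floor, 2 above the worktop. Axes as the box's: x across the slot, y along it. The card's origin is here when the card is fully down.
- pocket_mouth (a point): Middle of the pocket's mouth, 44 above the worktop; axes as the box's.
- box_lid (a joint): Lid angle in rad: 0 closed, 2.0 fully open (leaning back). The lid is a panel 2.5 thick, 112 from hinge to front edge, 132 wide, with a rim 10 deep and a small finger lip at the front. It starts open, leaning back. The hinge is stiff: the lid stays where it is left (about 2 N at the edge moves it), so it must be brought down all the way.
- lid_hinge (a point): Middle of the lid's hinge line, which runs along the box's y at the top of the rear wall, 75 above the worktop; axes as the box's.
- lid_edge (a point): Middle of the lid's front edge on its outer face, 112 from the hinge line. Axes as the box's when the lid is closed, turning with it: z is the outward normal of the lid, -x points from hinge to edge.
- lemon: Lemon, 71 x 53 x 51 high, lying between box and stand, nearer the robot.
- garlic: Garlic bulb, 56 x 56 x 56, between box and stand, farther from the robot.
- spice_jar: Upright spice jar, 45 across, 106 high, at the left end of the work; origin at the centre of its underside.
- food_tin: Upright food tin, 57 across, 72 high, at the right end of the work; origin at the centre of its underside.
- timer: Round kitchen timer, 68 across, 52 high, at the right end of the work; origin at the centre of its underside.

How it is judged:
On the way, in this order (a step that is already met when the one before it is completed fails the run):
1. the card has been lifted clear of the stand (z of recipe_card in the frame of card_stand above 0.035 m), for 0.1 s.
2. the card is fully down in the pocket, with the lid still open (horizontal distance between recipe_card and pocket_floor below 0.006 m and z of recipe_card in the frame of pocket_floor below 0.005 m and angle between the x axis of recipe_card and the x axis of recipe_box, either way round below 0.12 rad and angle between recipe_card's own z axis and vertical below 0.12 rad and value of joint box_lid above 0.8 rad), for 0.2 s.
At the end, for the whole second after the job is handed in: The card stands upright (within 0.12 rad) and tab up on the floor of the box's pocket (within 5 mm of the floor, 6 mm of the pocket's middle, 0.12 rad of its direction), at rest, and the lid is closed (below 0.05 rad) (horizontal distance between recipe_card and pocket_floor below 0.006 m and z of recipe_card in the frame of pocket_floor below 0.005 m and angle between the x axis of recipe_card and the x axis of recipe_box, either way round below 0.12 rad and angle between recipe_card's own z axis and vertical below 0.12 rad and value of joint box_lid below 0.05 rad and linear speed of recipe_card below 0.02 m/s); the robot touches nothing.
It fails at once if a bystander (lemon, garlic, spice jar, food tin, timer) is pushed more than 40 mm from its place (distance of any of lemon, garlic, spice_jar, food_tin, timer from where it was at the start of the episode above 0.04 m).
It fails at once if the spice jar or the food tin is knocked over (angle between any of spice_jar, food_tin's own z axis and vertical above 0.7 rad).
It also fails if it takes over 64 s, if anything falls off the work surface, if the arm or the gripper's body presses on something with over 40 N, if the wrist force passes 120 N, or if a joint passes its speed limit or range.

## Working session

There is one attempt and no reset: what is moved stays moved. The work goes in short steps, Python scripts to look and compute and a shell command to move; the robot and the scene stay as the last step left them, time stands still between calls to the robot, and variables do not carry over. Pictures are saved under pics/ and viewed, at most 10 in all, crops included, and the job is handed in when it is done.

```bash
mkdir -p pics; ls; cat > h.py <<'E'
from workcell import bot
import numpy as np, cv2
def grab(n):
    f=bot.grab_frame(n); R,_=cv2.Rodrigues(np.array(f['rvec'],float)); f['R']=R; f['t']=np.array(f['tvec'],float).ravel()
    f['f']=f['img'].shape[0]/2/np.tan(np.radians(f['vfov'])/2); return f
def cloud(f):
    z=f['z_map']; v,u=np.mgrid[:z.shape[0],:z.shape[1]]
    p=np.stack([(u-f['cx'])/f['f']*z,(v-f['cy'])/f['f']*z,z],-1)
    w=(p-f['t'])@f['R']; w[z<=0]=np.nan; return w
def ray(f,u,v,h):
    d=f['R'].T@np.array([(u-f['cx'])/f['f'],(v-f['cy'])/f['f'],1]); c=-f['R'].T@f['t']
    return c+d*(h-c[2])/d[2]
def save(f,n): cv2.imwrite('pics/'+n+'.png',f['img'][:,:,::-1])
E
python3 - <<'E'
from h import *
for n in('scene','top'):
    f=grab(n); save(f,n); print(n,f['f'],f['cx'],f['cy'],-f['R'].T@f['t'],f['R'][2])
    np.savez(n+'.npz',**f)
print(bot.observe())
E
```

```text
pics
scene 413.01472558985387 278.50328561012367 209.82943411397522 [ 0.00199671 -0.85757217  0.75444157] [ 0.38767132  0.71995335 -0.57565452]
top 398.9914385955805 281.8096910007767 204.54096952306588 [ 0.35041141 -0.02909061  1.19063467] [ 0.10098096  0.00601179 -0.99487019]
{'clock': 0.1, 'qpos': array([-1.23318041,  0.52193052, -0.03633148,  1.59992615,  0.02123382,
        1.02108524, -0.11283917]), 'qd': array([-0.0005419 ,  0.00065339, -0.00020776, -0.00122748, -0.00037625,
       -0.00164042,  0.00037175]), 'joint_efforts': array([ 3.70798938e-03, -9.28484988e+01,  1.98399514e+00, -3.70535338e+01,
        1.80966250e-02,  5.33351282e-03,  3.43079387e-05]), 'position': array([0.24780722, 0.57348363, 0.24780702]), 'tool_rot': array([-3.14063372e+00,  9.28230060e-05,  2.73374738e+00]), 'force': array([0.12938799, 0.04100924, 0.53744978]), 'moment': array([0.00553008, 0.01066157, 0.01342237]), 'finger_force': 0.0, 'grip_width': 0.08532492742734935}
```

View pics/top.png

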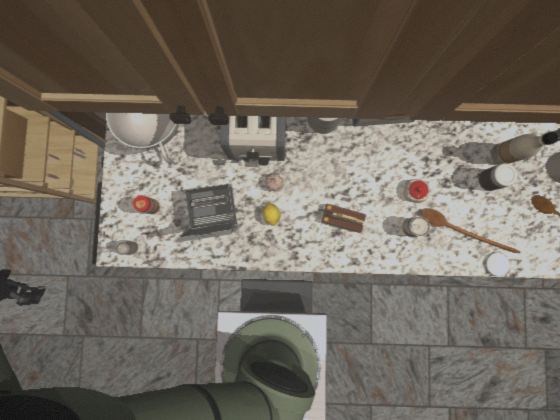

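View pics/scene.png

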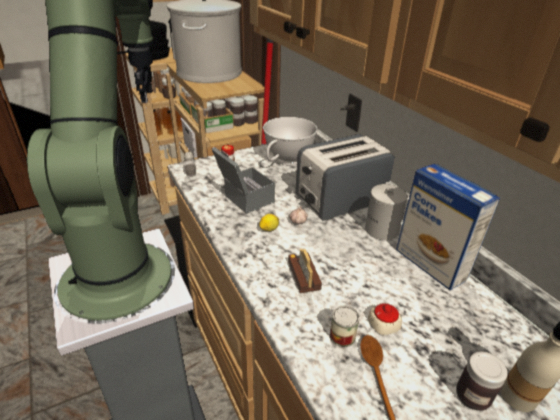

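The top view shows the box at about (210,210) with its lid leaning left, the stand with the card at (344,218), lemon (271,214), garlic (273,182), tin (416,226), timer (418,189), and jar (144,204). Next I'll take close crops and measure.

```bash
python3 - <<'E'
from h import *
t=dict(np.load('top.npz')); s=dict(np.load('scene.npz'))
A=cv2.resize(t['img'][170:250,170:270],None,fx=4,fy=4,interpolation=cv2.INTER_CUBIC)
B=cv2.resize(t['img'][190:240,310:380],None,fx=4,fy=4,interpolation=cv2.INTER_CUBIC)
C=cv2.resize(s['img'][140:220,200:300],None,fx=4,fy=4,interpolation=cv2.INTER_CUBIC)
D=cv2.resize(s['img'][240:300,280:330],None,fx=4,fy=4,interpolation=cv2.INTER_CUBIC)
o=np.zeros((600,800,3),np.uint8)
for im,x,y in((A,0,0),(B,0,330),(C,400,0),(D,400,330)): o[y:y+im.shape[0],x:x+im.shape[1]]=im[:600-y]
cv2.imwrite('pics/crops.png',o[:,:,::-1])
wt=cloud(t); ws=cloud(s)
np.set_printoptions(precision=3,suppress=True,linewidth=200)
print('stand top z rows'); print((wt[200:236:2,318:372:3,2]*1000).round())
print('box z'); print((wt[178:242:3,176:246:3,2]*1000).round())
print(wt[218,344],wt[210,212],wt[150,250])
for n,u,v in(('lem',271,214),('gar',273,182),('jar',144,204),('tin',416,226),('tim',418,189)): print(n,wt[v,u])
E
```

```text
stand top z rows
[[-2.  1. -0. -2. -1.  2.  1.  1. -5. -3.  4.  2. -6. -1. -4. -2. -1. -5.]
 [ 1.  1. -0. -3. -0.  0. -3. -0. -1. -2. -2.  2.  0.  1. -1. -3.  7.  0.]
 [ 0.  0. -3. 29. 25. -3.  1. -4. -1. -2.  0. -3.  2. -2. -4.  2. -2.  2.]
 [-3. -3.  0. 28. 28. 25. 24.  0.  1. -5. -0. -1. -3.  2. -2. -7.  0. -3.]
 [-4.  1.  0. 26. 27. 27. 26. 25. 22.  3. -0. -2. -0. -0. -2.  2.  4. nan]
 [-4.  4. 12. 25. 26. 26. 27. 25. 26. 26. 25. 26.  3. -3. -2.  3. -1. -4.]
 [-4. -4.  3.  5. 10. 57. 28. 28. 26. 26. 27. 24. 27. 26.  1. -3. -4. -0.]
 [ 1.  3.  8.  8.  3. 61. 58. 60. 76. 27. 27. 24. 30. 30. 29. 27. -1.  2.]
 [-3. -2. 26. 26.  8. 28. 53. 59. 77. 77. 77. 26. 27. 27. 26. 23. -1. -4.]
 [-3. -1. 24. 27. 27. 26. 26. 23. 42. 61. 81. 74. 77. 27. 25. 25. -0.  1.]
 [-2.  4. 29. 29. 25. 28. 26. 23. 27. 11. 34. 53. 78. 60. 60. 26. -5. -1.]
 [-1. -4. 26. 27. 22. 26. 31. 24. 26. 23. 28. 23. 22. 51. 58. -2.  0. -2.]
 [-2. -1. -0. -1. 10. 25. 27. 26. 25. 25. 26. 28. 31. 24.  6.  3. -2. -2.]
 [-2. -0. -2. -1. -1.  2. -1. 24. 28. 22. 27. 23. 25. 23. 26.  2. -5. -0.]
 [ 0. -2. -2.  1.  3.  2. -4. -3.
[... 2472 characters left out ...]
  4.   0.  -5.]
 [  2.   0.   1. 118. 113. 116. 122. 123. 131. 137. 142. 186. 186. 183. 185. 186. 187. 184. 182.   1.   1.  -2.   1.  -2.]
 [ -2.  -2. 156. 138. 139. 187. 186. 197. 194. 184. 187. 186. 181. 183. 185.  -3.  -1.   3.  -0.  -4.  -3.  -2.  -4.  -6.]
 [ -0. 186. 185. 186. 187. 185. 182. 180. 182.   0.  -0.   0.   1.  -5.  -1.  -3.  -0.  -0.  -4.  -3.   0.  -2.  -3.   2.]
 [  5.   1.   1.  -0.  -3.  -2.   1.  -3.   1.  -1.  -3.  -4.  -2.  -3.  -3.  -3.  -3.   5.  -2.  -2.  -0.  -3.  -0.  -1.]]
[ 0.432 -0.2    0.056] [ 0.45   0.187 -0.002] [0.604 0.067 0.13 ]
lem [0.438 0.008 0.053]
gar [0.532 0.005 0.046]
jar [0.452 0.353 0.11 ]
tin [ 0.414 -0.401  0.067]
tim [ 0.521 -0.413  0.051]
```

View pics/crops.png

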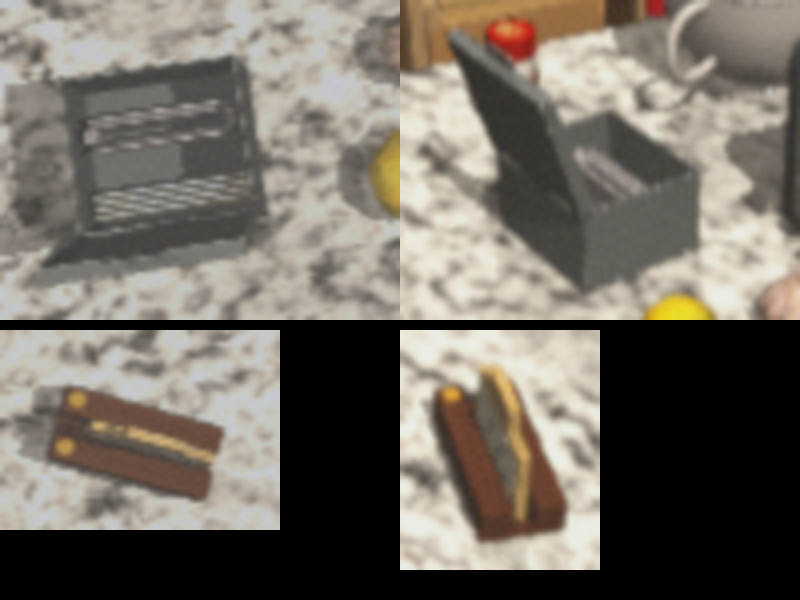

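The crops show that the box hinge is on the robot's side. The lid leans toward the robot, the pocket lips sit at about (208,199) in the top view with the filed cards nearer the robot, and the card's tab is at (345,216). Next I'll fit exact poses.

```bash
cat > fit.py <<'E'
from h import *
np.set_printoptions(precision=4,suppress=True,linewidth=200)
def pts(f,u0,u1,v0,v1,z0,z1,h):
    w=cloud(f)[v0:v1,u0:u1]; vv,uu=np.nonzero((w[...,2]>z0)&(w[...,2]<z1))
    return np.array([ray(f,u+u0,v+v0,h)[:2] for v,u in zip(vv,uu)]),vv+v0,uu+u0
def line(p):
    vx,vy,x,y=cv2.fitLine(p.astype(np.float32),cv2.DIST_HUBER,0,.001,.001).ravel(); return np.array([x,y]),np.array([vx,vy])
def rep(n,p):
    c,s,a=cv2.minAreaRect((p*1000).astype(np.float32)); print(n,len(p),'rect c',np.array(c),'size',np.array(s),'ang',a,'mean',p.mean(0))
E
python3 - <<'E'
from fit import *
t=dict(np.load('top.npz')); s=dict(np.load('scene.npz'))
p,_,_=pts(t,315,375,198,240,.019,.035,.027); rep('stand',p); 
p,_,_=pts(t,315,375,198,240,.068,.09,.078); rep('tab',p); c,d=line(p); print(c,d,np.degrees(np.arctan2(d[1],d[0])), 'ext',np.ptp((p-c)@d))
p,_,_=pts(t,315,375,198,240,.05,.066,.060); rep('shoulder',p)
p,_,_=pts(t,180,240,180,225,.069,.081,.075); rep('boxtop',p)
p,vv,uu=pts(t,184,236,190,213,.041,.054,.047); rep('lips',p)
lo=vv; 
z=cloud(t)[188:216,184:236,2]*1000
for r in np.nan_to_num(z).round().astype(int): print(' '.join('%3d'%x for x in r))
p,_,_=pts(t,175,240,222,242,.175,.2,.186); rep('lidedge',p)
ws=cloud(s)
m=(ws[...,2]>.04)&(ws[...,2]<.054)&(ws[...,0]>.42)&(ws[...,0]<.52)&(ws[...,1]>.13)&(ws[...,1]<.26)
q=ws[m]; rep('scene lips',q[:,:2])
m=(ws[...,2]>.069)&(ws[...,2]<.085)&(ws[...,0]>.40)&(ws[...,0]<.45)&(ws[...,1]>-.26)&(ws[...,1]<-.14)
q=ws[m]; rep('scene tab',q[:,:2])
m=(ws[...,2]>.02)&(ws[...,2]<.034)&(ws[...,0]>.36)&(ws[...,0]<.5)&(ws[...,1]>-.28)&(ws[...,1]<-.12)
q=ws[m]; rep('scene stand',q[:,:2])
# overhead obstacles
w=cloud(t); m=(w[...,2]>.3)&(w[...,0]>.3); print('overhead min x,z',np.nanpercentile(w[m][:,0],1),np.nanpercentile(w[m][:,2],[1,50,99]))
E
```

```text
stand 597 rect c [ 434.8852 -202.7012] size [119.3055  55.9998] ang 75.7226791381836 mean [ 0.4344 -0.2021]
tab 50 rect c [ 433.0152 -209.0401] size [43.8565  8.6252] ang 76.11201477050781 mean [ 0.4333 -0.2089]
[ 0.4333 -0.2089] [0.2411 0.9705] 76.04568 ext 0.04385936707006175
shoulder 63 rect c [ 432.9931 -208.0775] size [88.4248  9.3372] ang 75.72367858886719 mean [ 0.4332 -0.2054]
boxtop 130 rect c [454.3511 183.0858] size [113.4709 126.221 ] ang 9.954082489013672 mean [0.4659 0.182 ]
lips 237 rect c [471.5296 185.3931] size [ 63.8737 133.9252] ang 1.4744929075241089 mean [0.4721 0.1923]
  4   1   0   1   0  -2  -3  -2  -4   0  72  75  73  73  74  72  68  69  65  61  60  58  60  52  49  48  45  43  40  34  35  35  31  25  22  23  23  16  17  11   8   6   4   1  76  68  40  10   3  -4   2  -1
 -1   0  -3   0  77  74  76  73  73  77  67  68  66  62  59  55  55  54  48  42  39  46  30  37  34  27  26  25  22  19  14  12  13   8   8   4   2  -4   4  -1   1   4   2   3   4  69  42  17   1   0  -2   2
 73  74  72  72  66  64  60  58  56  55  57  50  47  46  44  38  37  35  30  29  26  
[... 5124 characters left out ...]
 1   0  72  59  44  27  22   7   3   3   1   3   0   1   6   0   1   1  -2   3   1   2  -3   1   2  -2   3   2   2   3  45  46  41  41  43  37  37  32  23  17  14  11  46  41  42  41  74  59  33   4
lidedge 255 rect c [371.323  167.8586] size [ 13.746  132.2636] ang 10.404413223266602 mean [0.3708 0.1677]
scene lips 190 rect c [481.5613 191.2783] size [ 53.3127 129.7175] ang 8.168364524841309 mean [0.4825 0.2069]
scene tab 58 rect c [ 430.0248 -212.4163] size [44.6303  7.9268] ang 75.27725982666016 mean [ 0.4291 -0.2137]
scene stand 522 rect c [ 431.9045 -205.9189] size [119.5086  55.6012] ang 76.27355194091797 mean [ 0.4245 -0.2154]
overhead min x,z 0.5823101958101327 [0.487  0.7047 0.8296]
```

```bash
cat > go.py <<'E'
from workcell import bot
import numpy as np, sys
from scipy.spatial.transform import Rotation as Ro
def rel(p,yaw,tilt=None,o=None):
    """row numbers to reach world p with tool down at yaw (deg); tilt=world rotvec deg applied after"""
    o=o or bot.observe(); R0=Ro.from_euler('xyz',o['tool_rot'])
    R=Ro.from_euler('xyz',[np.pi,0,np.radians(yaw)])
    if tilt is not None: R=Ro.from_rotvec(np.radians(tilt))*R
    return np.r_[R0.inv().apply(np.array(p)-o['position'])/.2,(R0.inv()*R).as_rotvec()/(np.pi/2)].round(4)
if __name__=='__main__':
    a=[float(x) for x in sys.argv[1:]]; print(rel(a[:3],a[3],a[4:7] if len(a)>4 else None).tolist())
E
python3 - <<'E'
from fit import *
t=dict(np.load('top.npz')); s=dict(np.load('scene.npz'))
for n,f in(('top',t),('scene',s)):
    w=cloud(f); z=w[...,2]
    # box walls rect
    m=(z>.069)&(z<.081)&(w[...,0]>.39)&(w[...,0]<.54)&(w[...,1]>.10)&(w[...,1]<.27)
    v,u=np.nonzero(m); p=np.array([ray(f,a,b,.075)[:2] for a,b in zip(u,v)]); rep(n+' boxtop',p)
    a=np.radians(9.95); ex=-np.array([np.cos(a),np.sin(a)]); ey=np.array([np.sin(a),-np.cos(a)])
    c=np.array([.4543,.1831])+(0 if n=='top' else np.array([-.003,-.0033]))
    m=(z>.041)&(z<.056)
    v,u=np.nonzero(m); p=np.array([ray(f,a,b,.048)[:2] for a,b in zip(u,v)]); q=np.c_[(p-c)@ex,(p-c)@ey]
    k=(abs(q[:,0]+16e-3)<.017)&(abs(q[:,1])<.053); rep(n+' lips',p[k]); print(np.ptp(q[k],axis=0),q[k].min(0),q[k].max(0))
    for nm,kk in(('front',k&(q[:,0]<-.018)),('rear',k&(q[:,0]>-.014))):
        b,d=line(q[kk]); print(nm,len(q[kk]),'box x at y=0',b[0]-d[0]/d[1]*b[1],'slope deg',np.degrees(d[0]/d[1]))
from go import rel
for P in([.40,.40,.27],[.43,.2,.27],[.43,-.02,.27],[.433,-.209,.2]): print(P,rel(P,75.9))
E
```

```text
top boxtop 169 rect c [454.0811 183.9943] size [114.1867 127.8808] ang 9.624638557434082 mean [0.4497 0.1864]
top lips 189 rect c [471.5353 185.6276] size [ 25.31   104.5444] ang 10.076798439025879 mean [0.4719 0.1871]
[0.0254 0.1045] [-0.0301 -0.0518] [-0.0048  0.0528]
front 107 box x at y=0 -0.025640817 slope deg 0.06711096
rear 79 box x at y=0 -0.008017278 slope deg 0.044427883
scene boxtop 176 rect c [451.2303 179.0605] size [118.1264 136.254 ] ang 9.464189529418945 mean [0.4607 0.1635]
scene lips 92 rect c [467.0469 182.021 ] size [ 33.2356 104.1652] ang 10.334273338317871 mean [0.4689 0.1901]
[0.0333 0.1042] [-0.0329 -0.0515] [0.0004 0.0526]
front 56 box x at y=0 -0.025940763 slope deg -0.4968242
rear 31 box x at y=0 -0.0075172097 slope deg 2.5867538
[0.4, 0.4, 0.27] [-1.0426 -0.4946 -0.1104 -0.0005  0.0005  0.897 ]
[0.43, 0.2, 0.27] [-1.5769 -1.353  -0.1095 -0.0005  0.0005  0.897 ]
[0.43, -0.02, 0.27] [-2.0132 -2.3628 -0.1085 -0.0005  0.0005  0.897 ]
[0.433, -0.209, 0.2] [-2.4018 -3.224   0.2423 -0.0005  0.0005  0.897 ]
```

```bash
python3 -m inch '[[-0.5,-0.2,-0.11,0,0,0.3,1],[-0.95,-0.45,-0.11,0,0,0.6,1],[-0.95,-0.45,-0.11,0,0,0.897,1],[-0.95,-0.45,-0.11,0,0,0.897,1],[-0.95,-0.45,-0.11,0,0,0.897,1],[-0.95,-0.45,-0.11,0,0,0.897,1],[-0.95,-0.45,-0.11,0,0,0.897,1],[-0.95,-0.45,-0.11,0,0,0.897,1],[-0.95,-0.45,-0.11,0,0,0.897,1],[-0.95,-0.45,-0.11,0,0,0.897,1]]'; python3 go.py .43 .2 .27 75.9; python3 go.py .4315 -.2102 .2 75.9
```

```text
clock: 1.35
position: [0.3865, 0.4158, 0.2702]
tool_rot: [-3.141, 0.0, 1.327]
force: [0.5, -0.4, 1.3]
grip_width: 0.0855
finger_force: 0.0
[-0.9945, 0.4711, 0.0011, -0.0001, 0.0001, 0.0016]
[-2.9831, 0.973, 0.3515, -0.0001, 0.0001, 0.0016]
```

```bash
python3 -m inch '[[-0.3,0.14,0,0,0,0,1],[-0.6,0.28,0,0,0,0,1],[-0.99,0.4,0,0,0,0,1],[-0.99,0.4,0,0,0,0,1],[-0.99,0.4,0,0,0,0,1]]' && python3 -m inch '[[-0.3,0.1,0,0,0,0,1],[-0.6,0.2,0,0,0,0,1],[-0.99,0.3,0,0,0,0,1],[-0.99,0.3,0,0,0,0,1],[-0.99,0.3,0,0,0,0,1],[-0.99,0.3,0,0,0,0,1]]'; python3 go.py .4315 -.2102 .15 75.9
```

```text
clock: 1.98
position: [0.4163, 0.2025, 0.2707]
tool_rot: [3.141, -0.001, 1.323]
force: [-0.0, 0.5, -0.3]
grip_width: 0.0853
finger_force: 0.0
clock: 2.72
position: [0.4262, -0.001, 0.2702]
tool_rot: [-3.141, -0.0, 1.327]
force: [0.9, -0.1, 0.8]
grip_width: 0.0852
finger_force: 0.0
[-1.0084, 0.2784, 0.6009, -0.0001, -0.0, 0.0014]
```

```bash
python3 -m inch '[[-0.3,0.08,0.1,0,0,0,1],[-0.6,0.16,0.2,0,0,0,0.5],[-0.9,0.25,0.3,0,0,0,0.4],[-1,0.278,0.55,0,0,0,0.4],[-1,0.278,0.6,0,0,0,0.4],[-1,0.278,0.6,0,0,0,0.4],[-1,0.278,0.6,0,0,0,0.4]]'; python3 go.py .4315 -.2102 .073 75.9; python3 - <<'E'
from fit import *
f=grab('scene'); g=grab('top')
A=cv2.resize(f['img'][200:320,240:360],None,fx=3.3,fy=3.3); B=cv2.resize(g['img'][160:280,280:400],None,fx=3.3,fy=3.3)
cv2.imwrite('pics/pre.png',np.hstack([A,B])[:,:,::-1])
E
```

```text
clock: 3.6
position: [0.4322, -0.2087, 0.1514]
tool_rot: [3.14, -0.0, 1.327]
force: [0.0, -0.6, 0.3]
grip_width: 0.0342
finger_force: 0.0
[-0.0082, -0.0023, 0.392, 0.001, -0.0003, 0.0015]
```

View pics/pre.png

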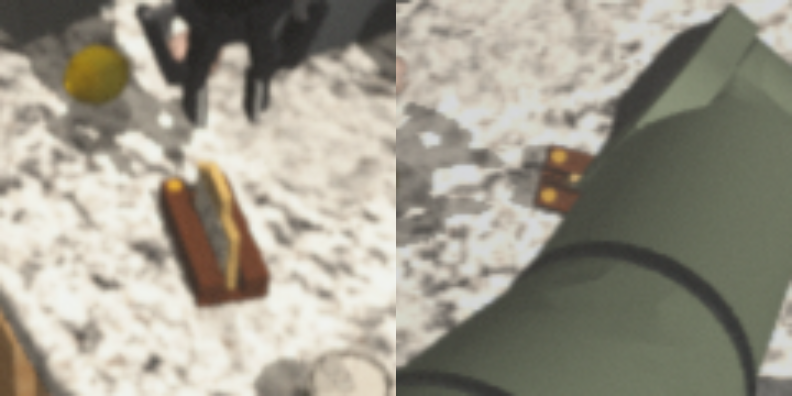

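The left view shows the open fingers above the card, one each side of it. The arm hides the card in the top view. I'll descend and grip.

```bash
python3 -m inch '[[-0.008,-0.002,0.15,0,0,0,0.4],[-0.008,-0.002,0.3,0,0,0,0.4],[-0.008,-0.002,0.392,0,0,0,0.4],[-0.008,-0.002,0.392,0,0,0,0.4],[-0.008,-0.002,0.392,0,0,0,0.2],[-0.008,-0.002,0.392,0,0,0,0],[-0.008,-0.002,0.392,0,0,0,0],[-0.008,-0.002,0.392,0,0,0,0],[-0.008,-0.002,0.392,0,0,0,0]]' 30
```

```text
clock: 4.82
position: [0.4311, -0.2114, 0.073]
tool_rot: [3.14, -0.0, 1.325]
force: [-0.2, 0.9, 7.9]
grip_width: 0.0073
finger_force: 31.7
```

```bash
python3 -m inch '[[0,0,-0.1,0,0,0,0],[0,0,-0.25,0,0,0,0],[0,0,-0.45,0,0,0,0],[0,0,-0.65,0,0,0,0],[0,0,-0.65,0,0,0,0],[0,0,-0.65,0,0,0,0]]'; python3 - <<'E'
from fit import *
print(bot.observe()['position'])
f=grab('scene'); save(f,'lift'); np.savez('lift.npz',**f)
cv2.imwrite('pics/liftc.png',cv2.resize(f['img'][150:270,240:390],None,fx=4,fy=4)[:,:,::-1])
E
for y in .0 .186; do python3 go.py .47 $y .22 100; done
```

```text
clock: 5.58
position: [0.4304, -0.211, 0.2021]
tool_rot: [3.141, -0.0, 1.325]
force: [-0.4, -0.1, -1.1]
grip_width: 0.007
finger_force: 30.5
[ 0.4304 -0.211   0.2021]
[1.072, -0.0634, -0.0916, -0.0002, -0.0002, -0.2675]
[1.9741, -0.2896, -0.0913, -0.0002, -0.0002, -0.2675]
```

View pics/liftc.png

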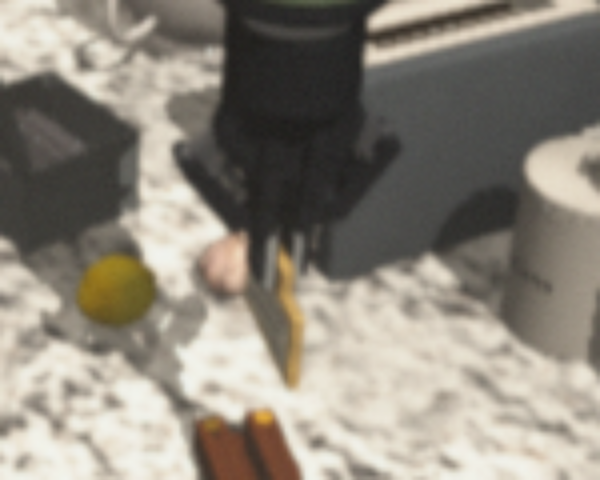

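The card is held upright, square to the fingers and clear of the stand. I'll move over the pocket.

```bash
python3 -m inch '[[0.2,-0.03,-0.05,0,0,-0.05,0],[0.45,-0.06,-0.09,0,0,-0.1,0],[0.7,-0.1,-0.09,0,0,-0.15,0],[0.98,-0.145,-0.09,0,0,-0.2,0],[0.98,-0.145,-0.09,0,0,-0.2675,0],[0.98,-0.145,-0.09,0,0,-0.2675,0]]'; python3 go.py .4696 .184 .2 100
```

```text
clock: 6.38
position: [0.4496, -0.0141, 0.2193]
tool_rot: [-3.14, 0.0, 1.745]
force: [1.3, -0.5, -0.0]
grip_width: 0.0074
finger_force: 30.5
[0.9583, 0.2704, 0.0961, -0.0009, 0.0001, -0.0002]
```

```bash
python3 -m inch '[[0.2,0.07,0.02,0,0,0,0],[0.45,0.14,0.04,0,0,0,0],[0.7,0.2,0.06,0,0,0,0],[0.9,0.26,0.09,0,0,0,0],[0.958,0.27,0.096,-0.001,0,0,0],[0.958,0.27,0.096,-0.001,0,0,0],[0.958,0.27,0.096,-0.001,0,0,0],[0.958,0.27,0.096,-0.001,0,0,0]]'; python3 - <<'E'
from fit import *
o=bot.observe(); P=o['position']; print(P,o['tool_rot'])
f=grab('scene'); g=grab('top'); np.savez('over_s.npz',**f); np.savez('over_t.npz',**g)
a=o['tool_rot'][2]; ey=np.array([np.cos(a),np.sin(a),0]); ex=np.array([np.sin(a),-np.cos(a),0])
for n,fr in(('scene',f),('top',g)):
    w=cloud(fr)-P; q=np.stack([w@ex,w@ey,w[...,2]],-1)
    m=(abs(q[...,0])<.012)&(abs(q[...,1])<.06)&(q[...,2]>-.073)&(q[...,2]<-.022)
    r=q[m]*1000; print(n,len(r)); 
    if len(r)>10: print('pct x',np.percentile(r[:,0],[2,50,98]),'y',np.percentile(r[:,1],[0,2,50,98,100]),'z',np.percentile(r[:,2],[0,2,50,98]))
A=cv2.resize(f['img'][100:250,170:320],None,fx=2.6,fy=2.6); B=cv2.resize(g['img'][140:290,140:290],None,fx=2.6,fy=2.6)
cv2.imwrite('pics/over.png',np.hstack([A,B])[:,:,::-1])
E
```

```text
clock: 7.38
position: [0.4702, 0.1826, 0.2009]
tool_rot: [3.14, 0.0, 1.743]
force: [-0.5, -0.5, 0.2]
grip_width: 0.0073
finger_force: 30.5
[0.4702 0.1826 0.2009] [3.1398 0.     1.7428]
scene 212
pct x [-6.9513 -3.9293  2.0573] y [-45.7842 -43.5749  -5.3855  43.6572  45.8272] z [-64.3072 -62.7527 -42.4787 -22.6681]
top 36
pct x [-2.752  -2.1076  3.2862] y [-43.5375 -43.4949 -25.6516  -5.104   -3.8502] z [-64.772  -64.7459 -44.7792 -25.2652]
```

View pics/over.png

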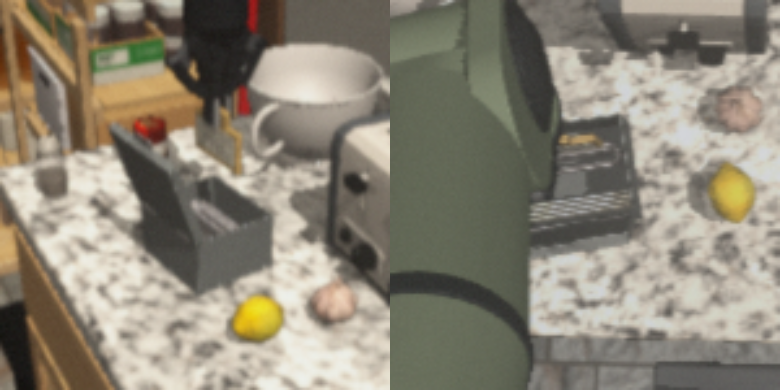

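The card hangs over the pocket, aligned with it. In the scene camera it sits centred on the TCP. I'll check the same in the top view using the tan edge, then insert.

```bash
python3 - <<'E'
from fit import *
P=np.array([.4702,.1826,.2009]); a=1.7428; ey=np.array([np.cos(a),np.sin(a)]); ex=np.array([np.sin(a),-np.cos(a)])
g=dict(np.load('over_t.npz')); hsv=cv2.cvtColor(g['img'],cv2.COLOR_RGB2HSV)
m=(hsv[...,0]>8)&(hsv[...,0]<28)&(hsv[...,1]>90)&(hsv[...,2]>90); m[:185]=0;m[210:]=0;m[:,:195]=0;m[:,235:]=0
v,u=np.nonzero(m); p=np.array([ray(g,x,y,.188)[:2] for x,y in zip(u,v)]); q=np.c_[(p-P[:2])@ex,(p-P[:2])@ey]*1000
zz=cloud(g)[v,u,2]
print(len(q)); 
for r,b in zip(q,zz): print(r.round(1),round(b,3),end=' ')
E
python3 go.py .4692 .1843 .125 99.95
```

```text
36
[  6.7 -14. ] 0.203 [  6.3 -16.5] 0.204 [  4.1 -31.6] 0.184 [  3.7 -34.1] 0.187 [  3.4 -36.6] 0.187 [  3.  -39.1] 0.187 [  2.6 -41.6] 0.187 [  2.3 -44.1] 0.186 [  4.5 -11.2] 0.203 [  4.2 -13.7] 0.207 [  3.8 -16.2] 0.202 [  3.4 -18.7] 0.198 [  3.1 -21.2] 0.185 [  2.7 -23.7] 0.19 [  2.3 -26.2] 0.19 [  1.9 -28.7] 0.186 [  1.6 -31.2] 0.186 [  1.2 -33.7] 0.188 [  0.8 -36.3] 0.183 [  0.5 -38.8] 0.189 [  0.1 -41.3] 0.186 [ -0.3 -43.8] 0.189 [  2.  -10.8] 0.202 [  1.6 -13.3] 0.208 [  1.3 -15.9] 0.205 [  0.9 -18.4] 0.2 [  0.5 -20.9] 0.191 [  0.2 -23.4] 0.186 [ -0.2 -25.9] 0.187 [ -0.6 -28.4] 0.184 [ -1.  -30.9] 0.19 [ -1.3 -33.4] 0.187 [ -1.7 -35.9] 0.188 [ -2.1 -38.4] 0.187 [ -2.4 -40.9] 0.184 [ -2.8 -43.4] 0.18 [0.0067, -0.0041, 0.3794, 0.0011, -0.0001, -0.0006]
```

```bash
python3 go.py .4698 .1852 .12 99.95; python3 -m inch '[[0.01,0,0.1,0.001,0,0,0],[0.013,0,0.25,0.001,0,0,0],[0.013,-0.001,0.35,0.001,0,0,0],[0.013,-0.001,0.4,0.001,0,0,0],[0.013,-0.001,0.4,0.001,0,0,0],[0.013,-0.001,0.4,0.001,0,0,0]]';python3 go.py .4698 .1852 .12 99.95
```

```text
[0.0106, -0.0004, 0.4044, 0.0011, -0.0001, -0.0006]
clock: 8.22
position: [0.4698, 0.1864, 0.1214]
tool_rot: [3.141, -0.0, 1.745]
force: [-0.0, 0.4, -0.3]
grip_width: 0.0074
finger_force: 30.5
[-0.006, -0.0013, 0.0071, 0.0006, -0.0002, 0.0002]
```

```bash
python3 -m inch '[[-0.004,0,0.03,0,0,0,0],[-0.004,0,0.06,0,0,0,0],[-0.004,0,0.09,0,0,0,0],[-0.004,0,0.1,0,0,0,0],[-0.004,0,0.1,0,0,0,0]]';python3 go.py .4698 .1852 .067 99.95; python3 - <<'E'
from fit import *
o=bot.observe(); P=o['position']; print(o['force'],o['moment'])
f=grab('scene'); cv2.imwrite('pics/ins.png',cv2.resize(f['img'][120:230,200:300],None,fx=5,fy=5)[:,:,::-1])
E
```

```text
clock: 8.85
position: [0.4696, 0.1855, 0.1005]
tool_rot: [-3.141, 0.0, 1.745]
force: [-0.1, 0.7, -0.7]
grip_width: 0.0074
finger_force: 30.5
[-0.0017, 0.001, 0.1677, -0.0002, 0.0001, 0.0003]
[-0.0935  0.6686 -0.6941] [-0.0212  0.0169 -0.0028]
```

View pics/ins.png

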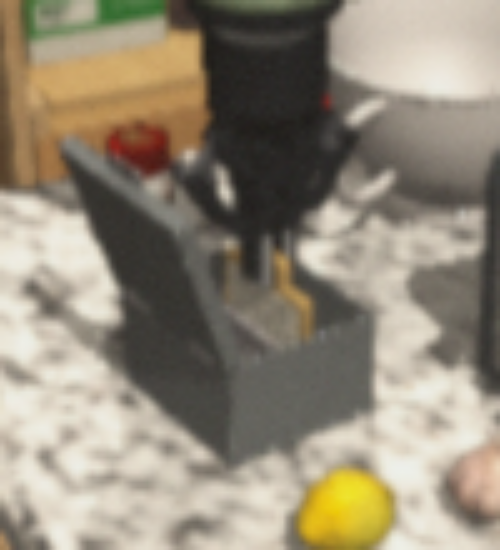

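The card's bottom edge has entered the pocket mouth with no contact force. I'll continue down.

```bash
python3 -m inch '[[0,0,0.03,0,0,0,0],[0,0,0.06,0,0,0,0],[0,0,0.09,0,0,0,0],[0,0,0.12,0,0,0,0],[0,0,0.12,0,0,0,0]]'; python3 go.py .4698 .1852 .067 99.95
```

```text
clock: 9.52
position: [0.4694, 0.1854, 0.0762]
tool_rot: [-3.141, 0.0, 1.745]
force: [-0.6, 0.1, 0.2]
grip_width: 0.0074
finger_force: 30.5
[-0.0014, 0.002, 0.0459, -0.0005, 0.0002, 0.0002]
```

```bash
python3 -m inch '[[0,0,0.02,0,0,0,0],[0,0,0.04,0,0,0,0],[0,0,0.045,0,0,0,0],[0,0,0.045,0,0,0,0]]'; python3 -m inch '[[0,0,0,0,0,0,0.15],[0,0,0,0,0,0,0.22],[0,0,0,0,0,0,0.25],[0,0,0,0,0,0,0.25],[0,0,-0.02,0,0,0,0.25],[0,0,-0.1,0,0,0,0.25],[0,0,-0.2,0,0,0,0.25],[0,0,-0.3,0,0,0,0.25],[0,0,-0.5,0,0,0,0.25],[0,0,-0.7,0,0,0,0.25],[0,0,-0.7,0,0,0,0.25]]'; python3 - <<'E'
from fit import *
f=grab('scene'); np.savez('rel_s.npz',**f)
cv2.imwrite('pics/rel.png',cv2.resize(f['img'][120:230,200:300],None,fx=5,fy=5)[:,:,::-1])
w=cloud(f); P=[.4694,.1854]; a=1.745; ex=np.array([np.sin(a),-np.cos(a)]); ey=np.array([np.cos(a),np.sin(a)])
q=np.stack([(w[...,:2]-P)@ex,(w[...,:2]-P)@ey,w[...,2]],-1)*1000
m=(abs(q[...,0])<12)&(abs(q[...,1])<24)&(q[...,2]>56)&(q[...,2]<95); r=q[m]; print(len(r),np.percentile(r,[2,50,98],axis=0))
E
```

```text
clock: 10.02
position: [0.4693, 0.1856, 0.0682]
tool_rot: [-3.141, -0.0, 1.745]
force: [-6.8, -1.8, 19.7]
grip_width: 0.0075
finger_force: 49.7
clock: 11.4
position: [0.4706, 0.186, 0.2109]
tool_rot: [3.137, -0.002, 1.745]
force: [-0.3, 0.7, -0.2]
grip_width: 0.0211
finger_force: 0.0
57 [[ -6.1799 -19.8442  56.6054]
 [ -3.1407   1.229   65.8853]
 [  4.0223  21.6863  74.2286]]
```

View pics/rel.png

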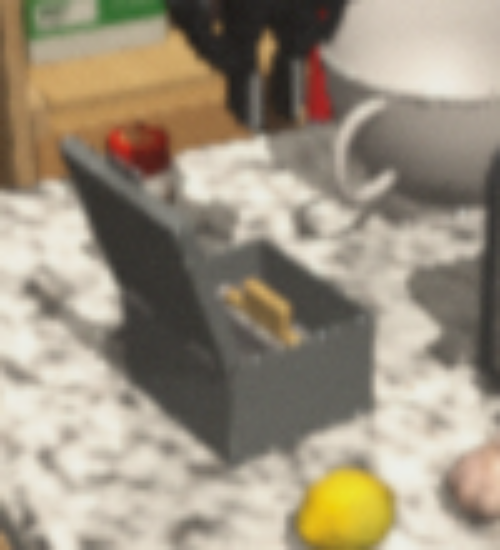

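The card sits upright in the pocket with its tab top at about 72–74 mm. A gentle push with closed fingers will confirm it is seated.

```bash
python3 go.py .4698 .1857 .088 99.95; python3 -m inch '[[0,0,0.2,0,0,0,0],[0,0,0.4,0,0,0,0],[0,0,0.55,0,0,0,0],[0,0,0.59,0,0,0,0],[0,0,0.6,0,0,0,0],[0,0,0.605,0,0,0,0],[0,0,0.61,0,0,0,0],[0,0,0.61,0,0,0,0]]'
```

```text
[-0.0014, -0.0021, 0.6065, 0.0015, -0.0008, 0.0004]
clock: 12.45
position: [0.4704, 0.1852, 0.0886]
tool_rot: [3.14, -0.001, 1.744]
force: [-12.7, -7.2, 61.8]
grip_width: -0.0004
finger_force: 31.2
```

The contact puts the tab top at about 71.6 mm, so the card is fully seated. Next I'll retreat and move round behind the lid, on the robot's side.

```bash
python3 -m inch '[[0,0,-0.1,0,0,0,0],[0,0,-0.3,0,0,0,0],[0,0,-0.6,0,0,0,0],[0,0,-0.9,0,0,0,0],[0,0,-0.93,0,0,0,0],[0,0,-0.93,0,0,0,0]]'; python3 go.py .333 .217 .27 100;  python3 - <<'E'
from h import *
o=bot.observe(); print(o['qpos'])
f=grab('top'); w=cloud(f); print(f['img'].shape)
z=w[...,2]; m=(z>.17)&(z<.2)&(w[...,0]<.40)&(w[...,0]>.3)&(w[...,1]>.08)&(w[...,1]<.26); v,u=np.nonzero(m)
p=np.array([ray(f,a,b,.186)[:2] for a,b in zip(u,v)]); print(len(p)); print(cv2.boxPoints(cv2.minAreaRect((p*1000).astype(np.float32))))
E
```

```text
clock: 13.2
position: [0.4694, 0.1856, 0.2721]
tool_rot: [3.141, -0.001, 1.745]
force: [-0.4, -0.2, -0.6]
grip_width: 0.0001
finger_force: 0.0
[0.2727, -0.6445, 0.0105, 0.0004, -0.0004, -0.0002]
[-0.84568294  0.32642833  0.44932224  1.90133579 -0.17252437  0.95064585
 -0.14212901]
(420, 560, 3)
207
[[355.93484  204.43832 ]
 [376.8917   100.68027 ]
 [390.197    103.367645]
 [369.24014  207.1257  ]]
```

```bash
python3 -m inch '[[0.1,-0.2,0,0,0,0,0],[0.2,-0.45,0,0,0,0,0],[0.27,-0.67,0,0,0,0,0],[0.27,-0.67,0,0,0,0,0],[0.27,-0.67,0,0,0,0,0],[0.27,-0.67,0,0,0,0,0]]'; python3 -c "
from workcell import bot;print(bot.observe()['qpos'])"; python3 go.py .328 .217 .175 100
```

```text
clock: 14.0
position: [0.3289, 0.2152, 0.2713]
tool_rot: [-3.141, 0.001, 1.744]
force: [1.4, 0.0, -0.7]
grip_width: -0.0
finger_force: 0.0
[-1.10632723  0.11659007  0.4137163   2.14940201 -0.05952519  0.88709167
 -0.48448776]
[0.01, -0.0026, 0.4815, -0.0003, 0.0006, -0.001]
```

```bash
python3 -m inch '[[0,0,0.1,0,0,0,0],[0,0,0.2,0,0,0,0],[0,0,0.3,0,0,0,0],[0,0,0.4,0,0,0,0],[0,0,0.5,0,0,0,0],[0,0,0.5,0,0,0,0],[0,0,0.5,0,0,0,0]]'; python3 -c "
from workcell import bot;print(bot.observe()['qpos'])"; python3 go.py .368 .224 .17 100;python3 go.py .45 .238 .17 100
```

```text
clock: 14.88
position: [0.3288, 0.2154, 0.1721]
tool_rot: [3.141, 0.0, 1.744]
force: [-0.8, 1.4, 0.5]
grip_width: 0.0001
finger_force: 0.0
[-1.03662221  0.30359834  0.36887262  2.26452072 -0.19124445  0.60131758
 -0.35167684]
[0.0086, 0.2007, 0.0104, 0.0001, 0.0001, -0.0008]
[0.0068, 0.6166, 0.0105, 0.0001, 0.0001, -0.0008]
```

```bash
python3 -m inch '[[0,0.06,0,0,0,0,0],[0,0.12,0,0,0,0,0],[0,0.18,0,0,0,0,0],[0,0.24,0,0,0,0,0],[0,0.3,0,0,0,0,0],[0,0.36,0,0,0,0,0],[0,0.36,0,0,0,0,0]]'; python3 -m inch '[[0,0.06,0,0,0,0,0],[0,0.12,0,0,0,0,0],[0,0.18,0,0,0,0,0],[0,0.25,0,0,0,0,0],[0,0.25,0,0,0,0,0]]'; python3 - <<'E'
from h import *
f=grab('scene'); cv2.imwrite('pics/lid.png',cv2.resize(f['img'][110:230,190:300],None,fx=4,fy=4)[:,:,::-1])
E
python3 go.py .463 .225 .13 100
```

```text
clock: 15.75
position: [0.4001, 0.228, 0.1716]
tool_rot: [3.141, 0.0, 1.744]
force: [0.2, -0.7, 0.1]
grip_width: -0.0004
finger_force: 0.0
clock: 16.38
position: [0.4495, 0.2367, 0.1716]
tool_rot: [3.141, 0.0, 1.744]
force: [-0.2, 0.2, 0.2]
grip_width: -0.0004
finger_force: 0.0
[-0.0691, 0.0601, 0.2078, 0.0, 0.0002, -0.0006]
```

View pics/lid.png

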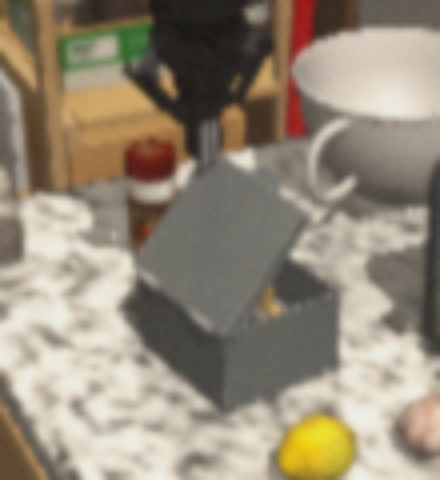

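The lid is past vertical, leaning forward at about 0.85 rad, with the fingers behind its edge. I'll press it down.

```bash
python3 -m inch '[[-0.03,0.04,0.04,0,0,0,0],[-0.06,0.08,0.1,0,0,0,0],[-0.09,0.1,0.16,0,0,0,0],[-0.1,0.1,0.22,0,0,0,0],[-0.1,0.1,0.28,0,0,0,0],[-0.1,0.1,0.33,0,0,0,0],[-0.1,0.1,0.36,0,0,0,0],[-0.1,0.1,0.375,0,0,0,0],[-0.1,0.1,0.375,0,0,0,0]]'
```

```text
clock: 17.55
position: [0.4715, 0.2205, 0.0967]
tool_rot: [-3.141, 0.0, 1.745]
force: [1.0, -0.4, -0.4]
grip_width: 0.0001
finger_force: 0.0
```

```bash
for i in 1 2 3; do python3 -m inch '[[0,0,0.004,0,0,0,0],[0,0,0.006,0,0,0,0],[0,0,0.006,0,0,0,0]]' | grep -E 'pos|force: \['; done
```

```text
position: [0.4717, 0.2205, 0.0956]
force: [-0.2, -0.1, 0.0]
position: [0.4717, 0.2205, 0.0945]
force: [-0.2, -0.1, 7.2]
position: [0.4717, 0.2205, 0.0941]
force: [-6.6, -3.3, 28.9]
```

```bash
python3 -m inch '[[0,0,-0.1,0,0,0,0],[0,0,-0.3,0,0,0,0],[0,0,-0.6,0,0,0,0],[0,0,-0.9,0,0,0,0],[0,0,-0.9,0,0,0,0],[0,0,-0.9,0,0,0,0]]'; python3 - <<'E'
from h import *
f=grab('scene'); cv2.imwrite('pics/end.png',cv2.resize(f['img'][110:230,190:300],None,fx=4,fy=4)[:,:,::-1])
w=cloud(f); m=(w[...,2]>.06)&(w[...,2]<.1)&(abs(w[...,0]-.452)<.06)&(abs(w[...,1]-.182)<.06)
q=w[m]; A=np.c_[q[:,:2]-[.452,.182],np.ones(len(q))]; print(len(q),np.linalg.lstsq(A,q[:,2],rcond=None)[0])
E
```

```text
clock: 19.42
position: [0.4712, 0.2205, 0.2727]
tool_rot: [-3.141, -0.0, 1.745]
force: [-0.3, -1.1, -0.9]
grip_width: 0.0001
finger_force: 0.0
787 [0.01470444 0.02859151 0.07714434]
```

View pics/end.png

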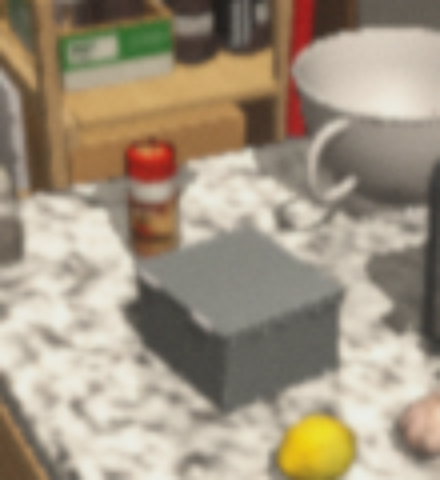

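The picture shows the lid lying flat on the box, with a fitted slope of about 0.015 rad toward the hinge. Nothing else has moved.

```bash
python3 -c "
from workcell import bot;print(bot.job_done())"
```

```text
the job is handed in; nothing more can be done
None
```

I put the recipe card fully down in the pocket, closed the lid over it and handed the job in at about 19 s on the clock; no bystander was touched as far as I could see, and the verdict was not shown to me.

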